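# Clear the pile on the launderette counter back to its trays

## Robot

A 7-joint arm with a two-finger parallel gripper is mounted at the origin on the work surface. World frame = base frame: x ahead of the robot, y to its left, z up, the work surface at z = 0. Lengths are in m, angles in rad, forces in N, time in s.
With the tool pointing down it reaches from about 0.425 to 0.875 m from the base axis. Payload 4.7 kg.
Tool frame: the origin (TCP) lies at the very end of the fingers, on their centre line; the grasp point (between the pads) lies behind it (ctrl.grip_point_offset is the z of the grasp point in the tool frame, in m); z points along the fingers, y is the line along which they close (so a half turn about z gives the same grasp; the last joint's range is limited). The gripper opens to 87 mm and grips with 3 to 60 N. Pads are 19 mm wide; open, the fingers measure 117 mm over their backs; the gripper's body (75 mm by 190 mm) begins 51 mm behind the grasp point.
Start: joints at [1.14, 0.321, -0.07, 1.45, 0.023, 1.371, -0.057], TCP at [0.28, -0.587, 0.223] pointing down, gripper open.
Joint ranges: [-2.86, 2.86], [-0.3, 2.09], [-1.38, 1.24], [0.06, 2.45], [-1.56, 4.7], [0.09, 2.05], [-2.69, 2.69]. Speed limits (rad/s): [2.57, 2.57, 3.14, 3.14, 3.14, 3.14, 3.14].

## Interface

Orientations are given as a 3x3 rotation matrix whose columns are the frame's x, y, z axes.
In Python, from workcell import ctrl gives the robot as it stands.
- The arm moves only by the tool jog_arm, never from a script. Its argument "commands" is a list of rows, each an object of numbers: "tx", "ty", "tz": the shift along the world's x, y, z in a scale on which 1.0 is 1 m; "ax", "ay", "az": the turn, a rotation vector about the world's x, y, z in fractions of the full range, 1 being 360 degrees. In form: [{"tx": .., "ty": .., "tz": .., "ax": .., "ay": .., "az": ..}, ...]. A call has 1 to 10 rows; each row is the pose to reach, as a shift and turn from the pose commanded when the call began; what a row does not reach only later rows make up. A row lasts 1/12 s, in which the tool goes at most 41.7 mm and 7.16 degrees, less where a joint would pass 70% of its speed; a pose out of reach is approached as far as the arm can. A shift or turn number past 1, either way, is cut back to 1. A call with a gripper value outside its range is refused whole. "gripper" is the finger opening in m, from 0 to 0.087, set as the call begins (left out, the last holds). The fingers move at their own pace and stop on an object; "force" is the grip in N (left out, the last holds). Time passes only in rows, so rows that repeat a pose let the fingers close. It gives the time, the measured TCP pose, the force, the opening and the grip force at its end, in the units of the state.
- ctrl.state(): the state, without advancing time (a new reading comes with each control period).
- ctrl.grab_frame(name): name is "scene" or "top"; returns a dict with "pixels" (480x640x3 uint8, red, green, blue), "vfov" (degrees; the focal length in pixels is half the picture's height over the tangent of half this angle, whatever the lens; pixels are square), "cx", "cy" (the principal point, pixels), "cam_to_world" (4x4, takes a point from camera to world coordinates). Camera axes: x right, y down, z forward; pixel columns grow to the right and rows downward; lengths in m; the calibration is good to about 2 mm. A picture is of the moment at which its call begins. There is no depth.
- ctrl.job_done(): hands the job in; it is judged then, once.
Trained networks look in a picture, given as the dict that the camera call returned (one of the last four; its "shot" number tells which), for a name from the list of things; names that differ only in an ending like _2 or _b are one class to them, and where a whole thing is asked for, a point or a joint stands for the part that bears it (a point fixed in the world has none). Each returns a list of dicts, best first, with "p" (0 to 1); they miss things now and then, are a little off and sometimes report something else, mostly with a low value. They report only what shows in the picture. A call takes as long as a camera call. They do not tell look-alikes from the thing itself.
- ctrl.boxes_of(picture, name): "box" ([left, top, right, bottom] in pixels, round what is visible of it).
- ctrl.pinpoint(picture, name): "location" ([column, row] in pixels: a listed point, or the origin of a listed thing).
The state is a dict: "t": time; "q": joint angles; "qd": joint speeds; "tau": joint torques, N m; "position": TCP position; "tool_rot": TCP orientation; "ft_force": force on the tool from outside, world axes, zero at the start; "ft_torque": the same for the moment, N m; "grip_width": finger opening in m; "gripper_force": force on a finger pad.
Only numpy, scipy, OpenCV 4.12 (cv2) and the standard library are available. Lean on these libraries where they do the work, as an engineer would, in place of code of your own. Each camera call takes 0.05 s, during which the arm holds its last target. There are 200 camera calls.

## Task

The counter of the launderette has been wiped and its things were left in one pile. Take the pile apart from the top down and set each thing flat and upright inside the steel dish or tray that fits it: the stamp in the small round dish, the tin in the larger round dish, the small carton in the small rectangular tray and the large carton in the large one. Leave the jar and the token cup that stand among them where they are, and let go of everything.

Things in the scene. Friction and masses are not known exactly. Their poses are not given: they have to be found in the camera images.
- stamp: Counter stamp of turned wood with a knob, top of the pile (it stands on the tin). Round foot 36 mm across and 14 mm high, neck 14 mm across, knob 24 mm across (full width from 34 to 48 mm above the underside), 54 mm high in all, about 60 g. Origin: centre of the underside; z up along its axis.
- tin: Flat round metal tin, second in the pile (it stands on the small carton). 50 mm across its lid (upper 12 mm) and 47 mm below, 26 mm high, about 100 g. Origin: centre of the underside; z up.
- small_carton: Small closed white paperboard carton, third in the pile (it lies on the large carton). 50 mm along its x, 90 mm along its y, 30 mm high, about 150 g, rigid. Origin: centre of the underside.
- large_carton: Large closed brown cardboard carton, bottom of the pile, on the counter. 66 mm along its x, 130 mm along its y, 34 mm high, about 350 g, rigid. Origin: centre of the underside. The things above lie within about 15 mm of its centre, turned up to about 0.2 rad each against the thing below.
- stamp_dish: Small round steel dish, fixed to the counter: 64 mm across outside, 56 mm inside, floor 3 mm and rim 8 mm above the counter. Origin: centre of its underside, on the counter. Place of the stamp.
- tin_dish: Larger round steel dish, fixed: 78 mm across outside, 70 mm inside, floor 3 mm and rim 8 mm above the counter. Origin: centre of its underside. Place of the tin.
- small_tray: Small rectangular steel tray, fixed: outside 78 mm along its x, 118 mm along its y; inside 70 by 110 mm; floor 3 mm and rim 8 mm above the counter. Origin: centre of its underside. Place of the small carton, long side along the tray's long side (either way round).
- large_tray: Large rectangular steel tray, fixed: outside 94 mm along its x, 158 mm along its y; inside 86 by 150 mm; floor 3 mm and rim 8 mm above the counter. Origin: centre of its underside. Place of the large carton, long side along the tray's long side (either way round).
- jar: Bystander: small amber glass jar with a steel lid, 40 mm across, 58 mm high, loose. Leave it. Origin: centre of the underside.
- token_cup: Bystander: small grey open cup, 42 mm across the rim, 50 mm high, loose. Leave it. Origin: centre of the underside.
Mind the look-alikes: they are no part of the job. Leave any green look-alike of the small_carton alone. What is shaped like the stamp but purple is not meant.

How it is judged:
By the outcome, as a careful person would: the job done as asked, in the order asked, and still so for the second after the job is handed in, with the robot touching nothing.
It also fails if it takes over 128 s, if anything falls off the work surface, if the arm or the gripper's body presses on something with over 40 N, if the wrist force passes 120 N, or if a joint passes its speed limit or range.

## Working session

There is one attempt and no reset: what is moved stays moved. The work goes in short steps, Python scripts to look and compute and a tool call to move; the robot and the scene stay as the last step left them, time stands still between calls to the robot, and variables do not carry over. Pictures are saved under pics/ and viewed, at most 14 in all, crops included, and the job is handed in when it is done.

Besides the shell and the picture viewer there is one more tool, called after ">>>" as name(argument=value, ...), one argument or row to a line, values as JSON. jog_arm: Moves the arm, as the interface text tells. Its arguments: {"type":"object","properties":{"commands":{"type":"array"},"gripper":{"type":"number"},"force":{"type":"number"}},"required":["commands"]}

```bash
mkdir -p pics; ls
python3 - <<'E'
from workcell import ctrl
import cv2,numpy as np
print(ctrl.grip_point_offset); s=ctrl.state(); print(s['t'],s['position'],s['tool_rot'],s['grip_width'])
for n in ("scene","top"):
    f=ctrl.grab_frame(n); cv2.imwrite(f"pics/{n}0.png",f["pixels"][:,:,::-1]); print(n,f["vfov"],f["cx"],f["cy"],np.round(f["cam_to_world"],3).tolist())
    for o in "stamp tin small_carton large_carton stamp_dish tin_dish small_tray large_tray jar token_cup".split():
        print(o,[(np.round(d["location"]).tolist(),round(d["p"],2)) for d in ctrl.pinpoint(f,o)][:3],[(np.round(d["box"]).tolist(),round(d["p"],2)) for d in ctrl.boxes_of(f,o)][:3])
E
```

```text
pics
-0.0187
0.0 [ 0.27941079 -0.58627237  0.22147502] [[ 9.02687219e-01  4.30296402e-01 -8.89969756e-04]
 [ 4.30297312e-01 -9.02685707e-01  1.65431096e-03]
 [-9.15189254e-05 -1.87627695e-03 -9.99998236e-01]] 0.08714307383867634
scene 56.34769352322627 316.77728286505817 236.83934032220577 [[0.442, 0.705, -0.555, 0.952], [0.897, -0.341, 0.281, -0.247], [0.009, -0.622, -0.783, 0.708], [0.0, 0.0, 0.0, 1.0]]
stamp [([237.0, 312.0], 0.95), ([253.0, 340.0], 0.59)] [([240.0, 319.0, 264.0, 350.0], 0.97), ([224.0, 297.0, 245.0, 320.0], 0.56)]
tin [([258.0, 348.0], 0.9)] [([243.0, 326.0, 270.0, 361.0], 0.84)]
small_carton [([144.0, 387.0], 0.92), ([186.0, 225.0], 0.78), ([259.0, 353.0], 0.65)] [([226.0, 327.0, 291.0, 380.0], 0.97), ([103.0, 359.0, 178.0, 413.0], 0.91)]
large_carton [([258.0, 368.0], 0.96), ([258.0, 357.0], 0.24)] [([215.0, 334.0, 304.0, 397.0], 0.65)]
stamp_dish [([449.0, 279.0], 0.82)] [([430.0, 263.0, 467.0, 291.0], 0.87)]
tin_dish [] [([130.0, 275.0, 175.0, 314.0], 0.81)]
small_tray [([452.0, 187.0], 0.72)] [([419.0, 167.0, 475.0, 214.0], 0.87)]
large_tray [([312.0, 243.0]
[... 825 characters left out ...]
 ([391.0, 316.0, 422.0, 358.0], 0.7)]
large_carton [([397.0, 194.0], 0.55), ([396.0, 192.0], 0.34)] [([369.0, 176.0, 425.0, 213.0], 0.96)]
stamp_dish [([246.0, 196.0], 0.6)] [([232.0, 181.0, 255.0, 204.0], 0.68)]
tin_dish [([449.0, 284.0], 0.58)] [([432.0, 266.0, 467.0, 301.0], 0.75)]
small_tray [([186.0, 271.0], 0.62), ([395.0, 196.0], 0.52), ([256.0, 280.0], 0.51)] [([160.0, 249.0, 213.0, 288.0], 0.75)]
large_tray [([316.0, 270.0], 0.64)] [([284.0, 242.0, 358.0, 302.0], 0.8)]
jar [([310.0, 184.0], 0.55)] [([301.0, 171.0, 321.0, 190.0], 0.51)]
token_cup [([257.0, 280.0], 0.48)] [([394.0, 178.0, 411.0, 196.0], 0.68), ([246.0, 272.0, 260.0, 295.0], 0.58), ([301.0, 169.0, 319.0, 190.0], 0.22)]
```

View pics/top0.png

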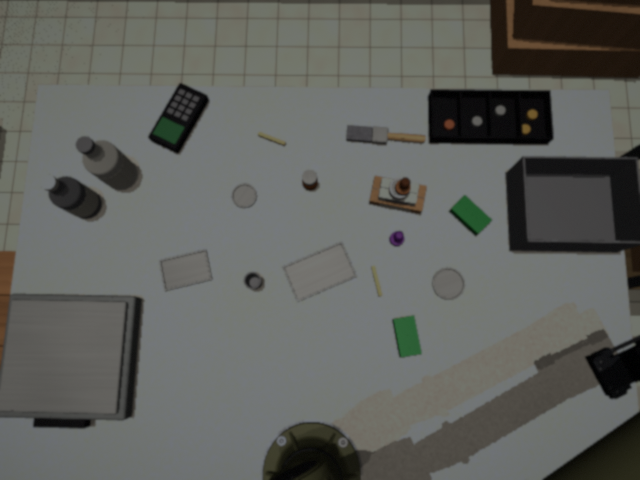

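View pics/scene0.png

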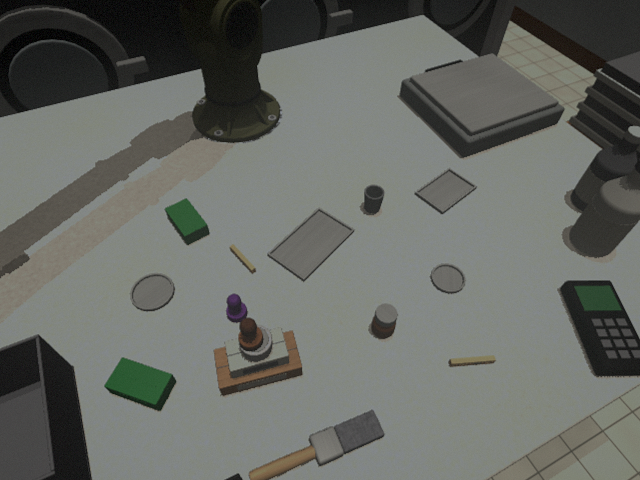

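The top view shows the pile at (400,190), stamp dish (244,196), tin dish (448,284), small tray (187,270), large tray (320,271), jar (310,180), cup (255,282) and the purple decoy (397,238). The scene view shows the pile at (257,355), and agrees on the rest. Next I'll enlarge crops to get corners.

```bash
cat > h.py <<'E'
import numpy as np,cv2
from workcell import ctrl
def K(f):
    F=240/np.tan(np.radians(f["vfov"])/2); return F,f["cx"],f["cy"]
def w(f,p,z):
    F,cx,cy=K(f); M=np.array(f["cam_to_world"]); p=np.atleast_2d(p).astype(float)
    d=np.c_[(p[:,0]-cx)/F,(p[:,1]-cy)/F,np.ones(len(p))]@M[:3,:3].T
    return M[:3,3]+d*((z-M[2,3])/d[:,2])[:,None]
def px(f,P):
    F,cx,cy=K(f); M=np.array(f["cam_to_world"]); c=(np.atleast_2d(P)-M[:3,3])@M[:3,:3]
    return np.c_[cx+F*c[:,0]/c[:,2],cy+F*c[:,1]/c[:,2]]
def crop(f,x,y,ww,hh,k):
    c=f["pixels"][y:y+hh,x:x+ww,::-1]; c=cv2.resize(c,None,fx=k,fy=k,interpolation=cv2.INTER_CUBIC)
    return cv2.convertScaleAbs(c,alpha=1.6)
E
python3 - <<'E'
from h import *
s=ctrl.grab_frame("scene");t=ctrl.grab_frame("top")
np.save("s0.npy",s,allow_pickle=True);np.save("t0.npy",t,allow_pickle=True)
a=crop(s,208,285,100,120,5)[:, :400*1+100]
b=crop(t,360,165,75,60,4)
im=np.zeros((600,800,3),np.uint8); im[:600,:500]=a; im[:240,500:800]=b
cv2.imwrite("pics/pile.png",im)
# trays: scene (4 crops)
im=np.zeros((600,800,3),np.uint8)
for i,(f,x,y) in enumerate([(s,262,200),(s,400,158),(s,400,235),(s,105,250),(t,270,230),(t,140,230),(t,200,150),(t,400,240)]):
    r,c=divmod(i,4); im[r*300:r*300+300,c*200:c*200+200]=crop(f,x,y,100,100,2)[:200,:200].repeat(1,0) if 0 else cv2.copyMakeBorder(crop(f,x,y,100,90,2),0,120,0,0,cv2.BORDER_CONSTANT)
cv2.imwrite("pics/trays.png",im)
E
```

```text
(no output)
```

View pics/pile.png

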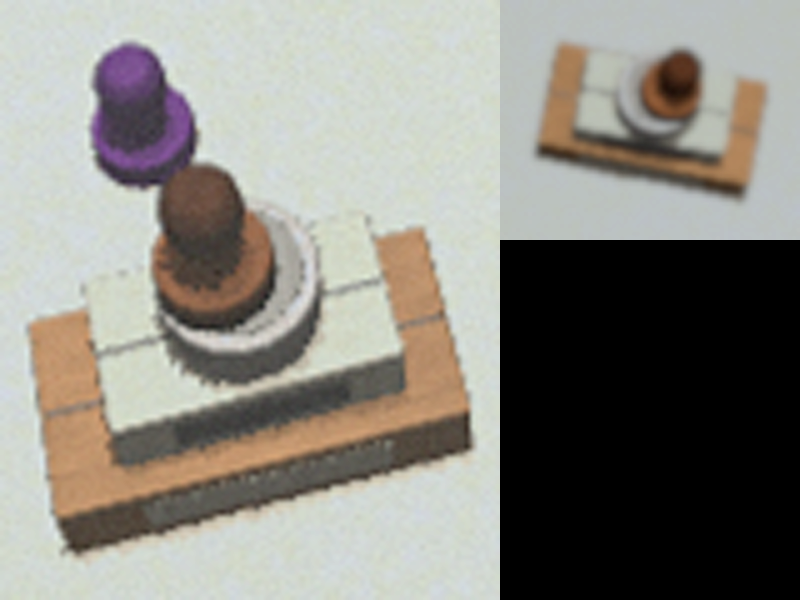

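View pics/trays.png

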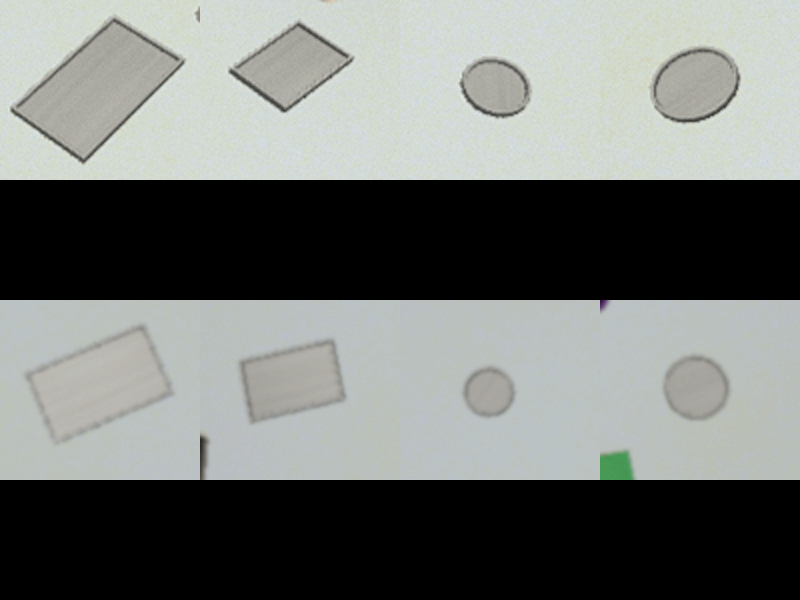

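The pile crop shows stamp on tin on white carton on brown carton, all four top corners of both cartons visible. Trays and dishes are clean outlines in both views. Fitting them next.

```bash
cat > m.py <<'E'
from h import *
from scipy.optimize import least_squares
s=np.load("s0.npy",allow_pickle=True).item();t=np.load("t0.npy",allow_pickle=True).item()
def sc(l): return np.array(l)/5.+[208,285]-.4
def tc(l): return (np.array(l)-[500,0])/4.+[360,165]-.37
def fit(P,a,b): # corners order loop; long side along 0->1
    Q=np.array([[-b,a],[b,a],[b,-a],[-b,-a]])/2
    R=lambda x:np.array([[np.cos(x[2]),-np.sin(x[2])],[np.sin(x[2]),np.cos(x[2])]])
    # image order may be mirrored: try both
    best=None
    for m in(1,-1):
        for th in np.arange(0,6.3,.5):
            r=least_squares(lambda x:((Q*[1,m])@R(x).T+x[:2]-P).ravel(),[*P.mean(0),th])
            if best is None or r.cost<best.cost: best=r
    x=best.x; return x[:2].round(4),np.degrees(x[2])%180,np.linalg.norm(best.fun.reshape(4,2),axis=1).round(4)
if __name__=="__main__":
    for n,a,b,z,S,T in [("large",.066,.13,.034,[(30,322),(425,228),(468,405),(55,515)],[(558,44),(766,84),(745,186),(538,150)]),
                      ("small",.05,.09,.064,[(85,290),(366,215),(403,355),(117,432)],[(585,52),(738,80),(722,152),(575,128)])]:
        print(n,fit(w(s,sc(S),z)[:,:2],a,b),fit(w(t,tc(T),z)[:,:2],a,b))
    for n,sx,tx in [("large_tray",(262,200,100,90),(270,230,100,80)),("small_tray",(405,158,80,60),(140,235,90,65)),("stamp_dish",(420,250,60,55),(225,175,40,45)),("tin_dish",(115,260,75,65),(425,260,50,50))]:
        for f,(x,y,ww,hh) in((s,sx),(t,tx)):
            g=cv2.resize(f["pixels"][y:y+hh,x:x+ww],None,fx=4,fy=4,interpolation=cv2.INTER_CUBIC).astype(float)
            bg=np.median(np.r_[g[:8].reshape(-1,3),g[-8:].reshape(-1,3)],0)
            mk=(np.abs(g-bg).sum(2)>36).astype(np.uint8); mk=cv2.morphologyEx(mk,cv2.MORPH_OPEN,np.ones((5,5)))
            c=max(cv2.findContours(mk,cv2.RETR_EXTERNAL,cv2.CHAIN_APPROX_NONE)[0],key=cv2.contourArea)
            p=(cv2.convexHull(c)[:,0]+.5)/4.-.5+[x,y]
            W=(w(f,p,.006)[:,:2]*1e4).astype(np.float32)
            (c0,sz,an)=cv2.minAreaRect(W)
            if sz[0]>sz[1]: sz=sz[::-1];an+=90
            print(n,"c",np.round(np.array(c0)/1e4,4),"size mm",np.round(np.array(sz)/10,1),"long axis deg",round((an+90)%180,1))
    for n,z,S,T in[("tin lid front/left/right",.090,[(158,285),(320,275)],[(616,95),(698,95)]),("stamp foot",.104,[(153,258),(275,258)],[(641,88),(700,88)]),("knob",.131,[(160,205),(245,205)],[(663,72),(700,72)])]:
        for f,l in((s,sc(S)),(t,tc(T))):
            W=w(f,l,z);print(n,W.mean(0).round(4),np.linalg.norm(W[0]-W[1]).round(4))
    for n in["jar","token_cup"]: print(n)
    print("jar",w(s,[(384,329)],0.).round(3),w(t,[(310,172+6)],.05).round(3),"cup",w(s,[(372,208)],0).round(3))
    print("purple",w(s,sc([(145,140)]),.014))
E
python3 m.py
```

```text
large (array([ 0.6516, -0.1977]), np.float64(79.00448762530819), array([0.0012, 0.0016, 0.0021, 0.0007])) (array([ 0.6513, -0.1966]), np.float64(79.74633394465303), array([0.0015, 0.0002, 0.0023, 0.002 ]))
small (array([ 0.6516, -0.1957]), np.float64(80.53416049276024), array([0.001 , 0.0011, 0.0013, 0.0022])) (array([ 0.6503, -0.1946]), np.float64(80.41165989485245), array([0.0016, 0.0025, 0.0027, 0.0015]))
large_tray c [ 0.4608 -0.0105] size mm [ 99.8 165.1] long axis deg 114.4
large_tray c [ 0.4609 -0.0098] size mm [ 98.  160.4] long axis deg 114.7
small_tray c [0.4589 0.3161] size mm [ 84.8 127.1] long axis deg 104.8
small_tray c [0.4589 0.317 ] size mm [ 82.1 122. ] long axis deg 104.6
stamp_dish c [0.6486 0.1817] size mm [65.9 69.6] long axis deg 133.2
stamp_dish c [0.6486 0.1828] size mm [64.6 67. ] long axis deg 47.6
tin_dish c [ 0.4376 -0.3203] size mm [79.  83.4] long axis deg 3.9
tin_dish c [ 0.4374 -0.319 ] size mm [78.4 80.1] long axis deg 91.1
tin lid front/left/right [ 0.6509 -0.1943  0.09  ] 0.0479
tin lid front/left/right [ 0.6472 -0.1924  0.09  ] 0.0476
stamp foot [ 0.648  -0.1996  0.104 ] 0.0356
stamp foot [ 0.6472 -0.1982  0.104 ] 0.0338
knob [ 0.6449 -0.1988  0.131 ] 0.0241
knob [ 0.6482 -0.2006  0.131 ] 0.0207
jar
token_cup
jar [[0.684 0.022 0.   ]] [[0.683 0.017 0.05 ]] cup [[0.431 0.148 0.   ]]
purple [[ 0.55042897 -0.19806576  0.014     ]]
```

Careful with the scale: turns go in shares of 360 degrees. That gives: 54.5 degrees / 360 = 0.1514.

>>> jog_arm(
  commands=[
    {"tx":0.035,"ty":0.037,"tz":0,"az":0.0153},
    {"tx":0.06,"ty":0.063,"tz":0,"az":0.0306},
    {"tx":0.085,"ty":0.09,"tz":0,"az":0.0458},
    {"tx":0.11,"ty":0.116,"tz":0,"az":0.0611},
    {"tx":0.135,"ty":0.142,"tz":0,"az":0.0764},
    {"tx":0.16,"ty":0.168,"tz":0,"az":0.0917},
    {"tx":0.185,"ty":0.195,"tz":0,"az":0.1069},
    {"tx":0.21,"ty":0.221,"tz":0,"az":0.1222},
    {"tx":0.235,"ty":0.247,"tz":0,"az":0.1375},
    {"tx":0.26,"ty":0.273,"tz":0,"az":0.1514},
  ],
  gripper=0.06,
  force=15,
)

```text
$.commands[0]: bad value
```

In the tool's units: 54.5 degrees / 360 = 0.1514.

>>> jog_arm(
  commands=[
    {"tx":0.03,"ty":0.03,"tz":0,"ax":0,"ay":0,"az":0.0153},
    {"tx":0.06,"ty":0.063,"tz":0,"ax":0,"ay":0,"az":0.0306},
    {"tx":0.085,"ty":0.09,"tz":0,"ax":0,"ay":0,"az":0.0458},
    {"tx":0.11,"ty":0.116,"tz":0,"ax":0,"ay":0,"az":0.0611},
    {"tx":0.135,"ty":0.142,"tz":0,"ax":0,"ay":0,"az":0.0764},
    {"tx":0.16,"ty":0.168,"tz":0,"ax":0,"ay":0,"az":0.0917},
    {"tx":0.185,"ty":0.195,"tz":0,"ax":0,"ay":0,"az":0.1069},
    {"tx":0.21,"ty":0.221,"tz":0,"ax":0,"ay":0,"az":0.1222},
    {"tx":0.235,"ty":0.247,"tz":0,"ax":0,"ay":0,"az":0.1375},
    {"tx":0.26,"ty":0.273,"tz":0,"ax":0,"ay":0,"az":0.1514},
  ],
  gripper=0.06,
  force=15,
)

```text
t: 3.03
position: [0.5407, -0.3124, 0.2229]
tool_rot: [[0.169, 0.986, 0.0], [0.986, -0.169, -0.0], [-0.0, 0.001, -1.0]]
ft_force: [1.1, 0.0, -0.3]
grip_width: 0.0601
gripper_force: 0.0
```

>>> jog_arm(
  commands=[
    {"tx":0.027,"ty":0.028,"tz":0,"ax":0,"ay":0,"az":0},
    {"tx":0.054,"ty":0.056,"tz":0,"ax":0,"ay":0,"az":0},
    {"tx":0.08,"ty":0.085,"tz":0,"ax":0,"ay":0,"az":0},
    {"tx":0.1,"ty":0.106,"tz":0,"ax":0,"ay":0,"az":0},
    {"tx":0.107,"ty":0.114,"tz":0,"ax":0,"ay":0,"az":0},
    {"tx":0.107,"ty":0.114,"tz":0,"ax":0,"ay":0,"az":0},
    {"tx":0.107,"ty":0.114,"tz":-0.02,"ax":0,"ay":0,"az":0},
    {"tx":0.107,"ty":0.114,"tz":-0.04,"ax":0,"ay":0,"az":0},
    {"tx":0.107,"ty":0.114,"tz":-0.05,"ax":0,"ay":0,"az":0},
    {"tx":0.107,"ty":0.114,"tz":-0.05,"ax":0,"ay":0,"az":0},
  ],
)

```text
t: 3.87
position: [0.6438, -0.2019, 0.1695]
tool_rot: [[0.177, 0.984, -0.006], [0.984, -0.177, 0.0], [-0.001, -0.006, -1.0]]
ft_force: [-0.5, -0.4, 0.1]
grip_width: 0.06
gripper_force: 0.0
```

Run:
```python
from h import *
t=ctrl.grab_frame("top");s=ctrl.grab_frame("scene");st=ctrl.state();print(st['position'])
im=np.zeros((300,800,3),np.uint8);im[:300,:400]=crop(s,205,265,100,75,4);im[:300,400:]=crop(t,350,150,100,75,4);cv2.imwrite("pics/a.png",im)
print(px(s,[[.6475,-.199,.131]]),px(t,[[.6475,-.199,.131]]),px(s,[st['position']]),px(t,[st['position']]))
```

```text
[ 0.64601212 -0.20133457  0.17287435]
[[248.61344013 327.1774775 ]] [[404.29797784 182.93588494]] [[243.14874032 312.49465896]] [[408.19069432 177.7373718 ]]
```

View pics/a.png

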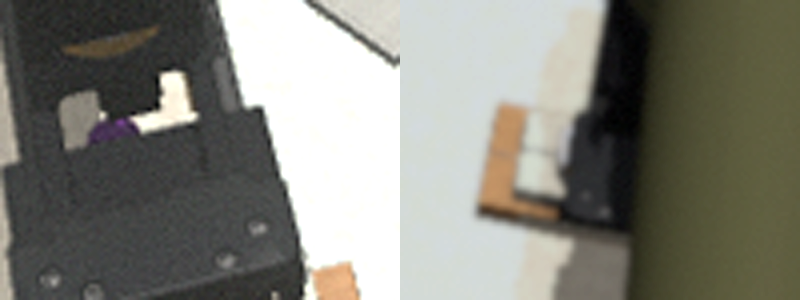

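The view is blocked by the hand (as expected); the arm reading matches the plan within 2 mm. Descend and grasp the knob.

>>> jog_arm(
  commands=[
    {"tx":0.001,"ty":0.001,"tz":-0.015,"ax":0,"ay":0,"az":0},
    {"tx":0.001,"ty":0.001,"tz":-0.03,"ax":0,"ay":0,"az":0},
    {"tx":0.001,"ty":0.001,"tz":-0.045,"ax":0,"ay":0,"az":0},
    {"tx":0.001,"ty":0.001,"tz":-0.055,"ax":0,"ay":0,"az":0},
    {"tx":0.001,"ty":0.001,"tz":-0.0605,"ax":0,"ay":0,"az":0},
    {"tx":0.001,"ty":0.001,"tz":-0.0605,"ax":0,"ay":0,"az":0},
    {"tx":0.001,"ty":0.001,"tz":-0.0605,"ax":0,"ay":0,"az":0},
  ],
)

```text
t: 4.55
position: [0.6481, -0.1991, 0.1129]
tool_rot: [[0.174, 0.985, 0.001], [0.985, -0.174, -0.0], [-0.0, 0.001, -1.0]]
ft_force: [0.1, -0.3, -0.2]
grip_width: 0.0602
gripper_force: 0.0
```

>>> jog_arm(
  commands=[
    {"tx":0,"ty":0,"tz":0,"ax":0,"ay":0,"az":0},
    {"tx":0,"ty":0,"tz":0,"ax":0,"ay":0,"az":0},
    {"tx":0,"ty":0,"tz":0,"ax":0,"ay":0,"az":0},
    {"tx":0,"ty":0,"tz":0,"ax":0,"ay":0,"az":0},
    {"tx":0,"ty":0,"tz":0,"ax":0,"ay":0,"az":0},
    {"tx":0,"ty":0,"tz":0,"ax":0,"ay":0,"az":0},
    {"tx":0,"ty":0,"tz":0,"ax":0,"ay":0,"az":0},
    {"tx":0,"ty":0,"tz":0,"ax":0,"ay":0,"az":0},
  ],
  gripper=0.0,
  force=15,
)

```text
t: 5.22
position: [0.6476, -0.1988, 0.1121]
tool_rot: [[0.174, 0.985, -0.0], [0.985, -0.174, -0.0], [-0.0, -0.0, -1.0]]
ft_force: [-0.7, -0.2, 1.1]
grip_width: 0.023
gripper_force: 15.0
```

>>> jog_arm(
  commands=[
    {"tx":0,"ty":0,"tz":0.01,"ax":0,"ay":0,"az":0},
    {"tx":0,"ty":0,"tz":0.03,"ax":0,"ay":0,"az":0},
    {"tx":0,"ty":0.01,"tz":0.05,"ax":0,"ay":0,"az":0},
    {"tx":0,"ty":0.03,"tz":0.05,"ax":0,"ay":0,"az":0},
    {"tx":0,"ty":0.06,"tz":0.05,"ax":0,"ay":0,"az":0},
    {"tx":0,"ty":0.09,"tz":0.05,"ax":0,"ay":0,"az":0},
    {"tx":0,"ty":0.12,"tz":0.05,"ax":0,"ay":0,"az":0},
    {"tx":0,"ty":0.15,"tz":0.05,"ax":0,"ay":0,"az":0},
    {"tx":0,"ty":0.18,"tz":0.05,"ax":0,"ay":0,"az":0},
    {"tx":0,"ty":0.21,"tz":0.05,"ax":0,"ay":0,"az":0},
  ],
)

```text
t: 6.05
position: [0.6476, 0.0126, 0.1629]
tool_rot: [[0.174, 0.985, 0.001], [0.985, -0.174, -0.0], [-0.0, 0.001, -1.0]]
ft_force: [-0.5, 0.5, -0.2]
grip_width: 0.023
gripper_force: 15.0
```

>>> jog_arm(
  commands=[
    {"tx":0,"ty":0.03,"tz":0,"ax":0,"ay":0,"az":0},
    {"tx":0,"ty":0.06,"tz":0,"ax":0,"ay":0,"az":0},
    {"tx":0,"ty":0.09,"tz":0,"ax":0,"ay":0,"az":0},
    {"tx":0,"ty":0.12,"tz":0,"ax":0,"ay":0,"az":0},
    {"tx":0,"ty":0.145,"tz":0,"ax":0,"ay":0,"az":0},
    {"tx":0.001,"ty":0.16,"tz":0,"ax":0,"ay":0,"az":0},
    {"tx":0.001,"ty":0.169,"tz":0,"ax":0,"ay":0,"az":0},
    {"tx":0.001,"ty":0.1715,"tz":-0.01,"ax":0,"ay":0,"az":0},
    {"tx":0.001,"ty":0.1715,"tz":-0.03,"ax":0,"ay":0,"az":0},
    {"tx":0.001,"ty":0.1715,"tz":-0.05,"ax":0,"ay":0,"az":0},
  ],
)

```text
t: 6.88
position: [0.6498, 0.1805, 0.1117]
tool_rot: [[0.176, 0.984, 0.002], [0.984, -0.176, -0.001], [-0.001, 0.002, -1.0]]
ft_force: [0.1, 0.5, -1.0]
grip_width: 0.0226
gripper_force: 15.0
```

>>> jog_arm(
  commands=[
    {"tx":0,"ty":0,"tz":-0.02,"ax":0,"ay":0,"az":0},
    {"tx":0,"ty":0,"tz":-0.04,"ax":0,"ay":0,"az":0},
    {"tx":0,"ty":0,"tz":-0.06,"ax":0,"ay":0,"az":0},
    {"tx":0,"ty":0,"tz":-0.074,"ax":0,"ay":0,"az":0},
    {"tx":0,"ty":0,"tz":-0.08,"ax":0,"ay":0,"az":0},
    {"tx":0,"ty":0,"tz":-0.084,"ax":0,"ay":0,"az":0},
    {"tx":0,"ty":0,"tz":-0.086,"ax":0,"ay":0,"az":0},
    {"tx":0,"ty":0,"tz":-0.0865,"ax":0,"ay":0,"az":0},
    {"tx":0,"ty":0,"tz":-0.0865,"ax":0,"ay":0,"az":0},
  ],
)

```text
t: 7.63
position: [0.6494, 0.1829, 0.0266]
tool_rot: [[0.174, 0.985, 0.002], [0.985, -0.174, 0.0], [0.001, 0.002, -1.0]]
ft_force: [0.4, -0.0, -0.3]
grip_width: 0.0229
gripper_force: 15.0
```

>>> jog_arm(
  commands=[
    {"tx":0,"ty":0,"tz":0,"ax":0,"ay":0,"az":0},
    {"tx":0,"ty":0,"tz":0,"ax":0,"ay":0,"az":0},
    {"tx":0,"ty":0,"tz":0,"ax":0,"ay":0,"az":0},
    {"tx":0,"ty":0,"tz":0,"ax":0,"ay":0,"az":0},
    {"tx":0,"ty":0,"tz":0,"ax":0,"ay":0,"az":0},
    {"tx":0,"ty":0,"tz":0.015,"ax":0,"ay":0,"az":0},
    {"tx":0,"ty":0,"tz":0.04,"ax":0,"ay":0,"az":0},
    {"tx":0,"ty":0,"tz":0.07,"ax":0,"ay":0,"az":0},
    {"tx":0,"ty":0,"tz":0.1,"ax":0,"ay":0,"az":0},
    {"tx":0,"ty":0,"tz":0.125,"ax":0,"ay":0,"az":0},
  ],
  gripper=0.06,
)

```text
t: 8.47
position: [0.6492, 0.1832, 0.1542]
tool_rot: [[0.174, 0.985, 0.003], [0.985, -0.174, 0.001], [0.001, 0.002, -1.0]]
ft_force: [1.0, 0.0, -0.1]
grip_width: 0.0597
gripper_force: 0.0
```

Run:
```python
from h import *
t=ctrl.grab_frame("top");s=ctrl.grab_frame("scene")
im=np.zeros((600,800,3),np.uint8);im[:,:500]=crop(s,208,285,100,120,5);im[:240,500:]=crop(t,360,165,75,60,4);im[240:600,500:]=crop(s,415,225,75,90,4)
cv2.imwrite("pics/b.png",im)
```

```text
(no output)
```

View pics/b.png

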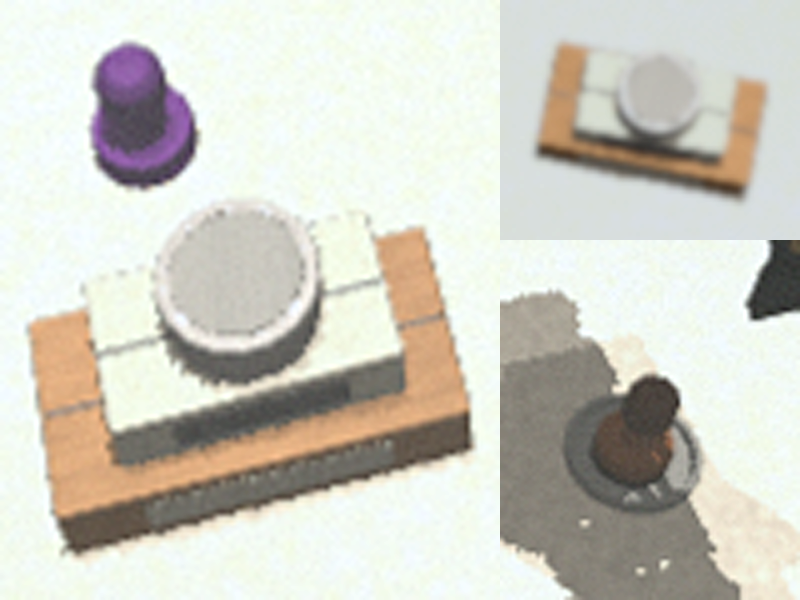

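Stamp stands upright in its dish; the pile is undisturbed, tin lid centre at crop (237,276) → about (0.6495,-0.194).

>>> jog_arm(
  commands=[
    {"tx":0,"ty":-0.02,"tz":0,"ax":0,"ay":0,"az":0},
    {"tx":0,"ty":-0.05,"tz":0,"ax":0,"ay":0,"az":0},
    {"tx":0,"ty":-0.085,"tz":0,"ax":0,"ay":0,"az":0},
    {"tx":0,"ty":-0.12,"tz":0,"ax":0,"ay":0,"az":0},
    {"tx":0,"ty":-0.155,"tz":0,"ax":0,"ay":0,"az":0},
    {"tx":0,"ty":-0.19,"tz":0,"ax":0,"ay":0,"az":0},
    {"tx":0,"ty":-0.225,"tz":0,"ax":0,"ay":0,"az":0},
    {"tx":0,"ty":-0.26,"tz":0,"ax":0,"ay":0,"az":0},
    {"tx":0,"ty":-0.295,"tz":0,"ax":0,"ay":0,"az":0},
    {"tx":0,"ty":-0.325,"tz":0,"ax":0,"ay":0,"az":0},
  ],
  gripper=0.087,
)

```text
t: 9.4
position: [0.6481, -0.1454, 0.151]
tool_rot: [[0.175, 0.984, -0.0], [0.984, -0.175, -0.001], [-0.001, 0.0, -1.0]]
ft_force: [0.0, -0.4, -0.8]
grip_width: 0.0869
gripper_force: 0.0
```

>>> jog_arm(
  commands=[
    {"tx":0,"ty":-0.025,"tz":0,"ax":0,"ay":0,"az":0},
    {"tx":0.0005,"ty":-0.042,"tz":0,"ax":0,"ay":0,"az":0},
    {"tx":0.0005,"ty":-0.0515,"tz":0,"ax":0,"ay":0,"az":0},
    {"tx":0.0005,"ty":-0.0515,"tz":0,"ax":0,"ay":0,"az":0},
    {"tx":0.0005,"ty":-0.0515,"tz":-0.02,"ax":0,"ay":0,"az":0},
    {"tx":0.0005,"ty":-0.0515,"tz":-0.04,"ax":0,"ay":0,"az":0},
    {"tx":0.0005,"ty":-0.0515,"tz":-0.06,"ax":0,"ay":0,"az":0},
    {"tx":0.0005,"ty":-0.0515,"tz":-0.073,"ax":0,"ay":0,"az":0},
    {"tx":0.0005,"ty":-0.0515,"tz":-0.079,"ax":0,"ay":0,"az":0},
    {"tx":0.0005,"ty":-0.0515,"tz":-0.079,"ax":0,"ay":0,"az":0},
  ],
)

```text
t: 10.23
position: [0.6483, -0.1921, 0.0701]
tool_rot: [[0.172, 0.985, -0.003], [0.985, -0.172, 0.001], [0.001, -0.003, -1.0]]
ft_force: [0.7, -0.3, 0.3]
grip_width: 0.0868
gripper_force: 0.0
```

>>> jog_arm(
  commands=[
    {"tx":0,"ty":0,"tz":0,"ax":0,"ay":0,"az":0},
    {"tx":0,"ty":0,"tz":0,"ax":0,"ay":0,"az":0},
    {"tx":0,"ty":0,"tz":0,"ax":0,"ay":0,"az":0},
    {"tx":0,"ty":0,"tz":0,"ax":0,"ay":0,"az":0},
    {"tx":0,"ty":0,"tz":0,"ax":0,"ay":0,"az":0},
    {"tx":0,"ty":0,"tz":0,"ax":0,"ay":0,"az":0},
    {"tx":0,"ty":0,"tz":0,"ax":0,"ay":0,"az":0},
    {"tx":0,"ty":0,"tz":0,"ax":0,"ay":0,"az":0},
  ],
  gripper=0.0,
  force=20,
)

```text
t: 10.9
position: [0.6493, -0.1939, 0.0719]
tool_rot: [[0.174, 0.985, 0.0], [0.985, -0.174, -0.0], [-0.0, 0.0, -1.0]]
ft_force: [-0.2, 0.1, 1.7]
grip_width: 0.0492
gripper_force: 20.0
```

>>> jog_arm(
  commands=[
    {"tx":0,"ty":0,"tz":0.01,"ax":0,"ay":0,"az":0},
    {"tx":0,"ty":0,"tz":0.03,"ax":0,"ay":0,"az":0},
    {"tx":-0.01,"ty":-0.006,"tz":0.05,"ax":0,"ay":0,"az":0},
    {"tx":-0.03,"ty":-0.018,"tz":0.05,"ax":0,"ay":0,"az":0},
    {"tx":-0.055,"ty":-0.033,"tz":0.05,"ax":0,"ay":0,"az":0},
    {"tx":-0.08,"ty":-0.047,"tz":0.05,"ax":0,"ay":0,"az":0},
    {"tx":-0.105,"ty":-0.062,"tz":0.05,"ax":0,"ay":0,"az":0},
    {"tx":-0.13,"ty":-0.077,"tz":0.05,"ax":0,"ay":0,"az":0},
    {"tx":-0.155,"ty":-0.092,"tz":0.05,"ax":0,"ay":0,"az":0},
    {"tx":-0.175,"ty":-0.104,"tz":0.05,"ax":0,"ay":0,"az":0},
  ],
)

```text
t: 11.73
position: [0.4718, -0.2991, 0.122]
tool_rot: [[0.175, 0.985, -0.001], [0.985, -0.175, -0.001], [-0.001, -0.001, -1.0]]
ft_force: [0.9, 0.1, -2.1]
grip_width: 0.0498
gripper_force: 20.0
```

>>> jog_arm(
  commands=[
    {"tx":-0.02,"ty":-0.012,"tz":0,"ax":0,"ay":0,"az":0},
    {"tx":-0.033,"ty":-0.019,"tz":0,"ax":0,"ay":0,"az":0},
    {"tx":-0.037,"ty":-0.022,"tz":-0.005,"ax":0,"ay":0,"az":0},
    {"tx":-0.037,"ty":-0.022,"tz":-0.02,"ax":0,"ay":0,"az":0},
    {"tx":-0.037,"ty":-0.022,"tz":-0.04,"ax":0,"ay":0,"az":0},
    {"tx":-0.037,"ty":-0.022,"tz":-0.06,"ax":0,"ay":0,"az":0},
    {"tx":-0.037,"ty":-0.022,"tz":-0.08,"ax":0,"ay":0,"az":0},
    {"tx":-0.037,"ty":-0.022,"tz":-0.095,"ax":0,"ay":0,"az":0},
    {"tx":-0.037,"ty":-0.022,"tz":-0.1,"ax":0,"ay":0,"az":0},
    {"tx":-0.037,"ty":-0.022,"tz":-0.1,"ax":0,"ay":0,"az":0},
  ],
)

```text
t: 12.57
position: [0.4369, -0.3183, 0.0202]
tool_rot: [[0.173, 0.985, -0.002], [0.985, -0.173, 0.002], [0.002, -0.002, -1.0]]
ft_force: [-0.0, 0.5, -0.5]
grip_width: 0.0492
gripper_force: 20.0
```

>>> jog_arm(
  commands=[
    {"tx":0,"ty":0,"tz":-0.004,"ax":0,"ay":0,"az":0},
    {"tx":0,"ty":0,"tz":-0.007,"ax":0,"ay":0,"az":0},
    {"tx":0,"ty":0,"tz":-0.009,"ax":0,"ay":0,"az":0},
    {"tx":0,"ty":0,"tz":-0.0105,"ax":0,"ay":0,"az":0},
    {"tx":0,"ty":0,"tz":-0.0105,"ax":0,"ay":0,"az":0},
    {"tx":0,"ty":0,"tz":-0.0105,"ax":0,"ay":0,"az":0},
  ],
)

```text
t: 13.07
position: [0.4373, -0.3199, 0.0114]
tool_rot: [[0.174, 0.985, 0.0], [0.985, -0.174, -0.0], [-0.0, 0.0, -1.0]]
ft_force: [-0.0, 0.3, -0.7]
grip_width: 0.0493
gripper_force: 20.0
```

>>> jog_arm(
  commands=[
    {"tx":0,"ty":0,"tz":0,"ax":0,"ay":0,"az":0},
    {"tx":0,"ty":0,"tz":0,"ax":0,"ay":0,"az":0},
    {"tx":0,"ty":0,"tz":0,"ax":0,"ay":0,"az":0},
    {"tx":0,"ty":0,"tz":0,"ax":0,"ay":0,"az":0},
    {"tx":0,"ty":0,"tz":0,"ax":0,"ay":0,"az":0},
    {"tx":0,"ty":0,"tz":0.015,"ax":0,"ay":0,"az":0},
    {"tx":0,"ty":0,"tz":0.04,"ax":0,"ay":0,"az":0},
    {"tx":0,"ty":0,"tz":0.07,"ax":0,"ay":0,"az":0},
    {"tx":0,"ty":0,"tz":0.1,"ax":0,"ay":0,"az":0},
    {"tx":0,"ty":0,"tz":0.13,"ax":0,"ay":0,"az":0},
  ],
  gripper=0.087,
)

```text
t: 13.9
position: [0.437, -0.3196, 0.1424]
tool_rot: [[0.174, 0.985, -0.0], [0.985, -0.174, 0.0], [0.0, -0.0, -1.0]]
ft_force: [0.4, -0.4, -1.0]
grip_width: 0.0872
gripper_force: 0.0
```

Run:
```python
from h import *
t=ctrl.grab_frame("top");s=ctrl.grab_frame("scene")
im=np.zeros((600,800,3),np.uint8);im[:,:500]=crop(s,208,285,100,120,5);im[:240,500:]=crop(t,360,165,75,60,4);im[240:600,500:]=crop(s,115,240,75,90,4)
cv2.imwrite("pics/c.png",im)
```

```text
(no output)
```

View pics/c.png

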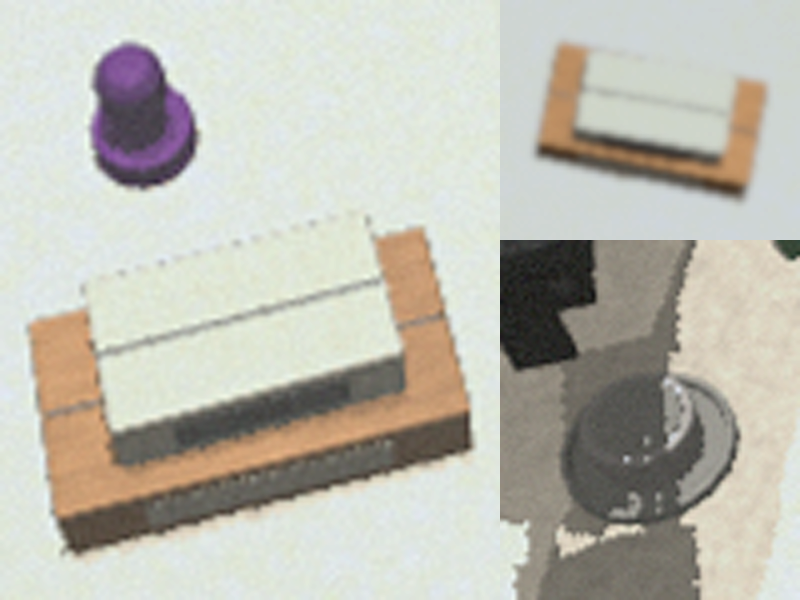

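Tin sits flat in its dish; the small carton is unmoved at the fitted pose.

In the tool's units: 0.5 degrees / 360 = 0.0014.

>>> jog_arm(
  commands=[
    {"tx":0.025,"ty":0.015,"tz":0,"ax":0,"ay":0,"az":0},
    {"tx":0.055,"ty":0.032,"tz":0,"ax":0,"ay":0,"az":0},
    {"tx":0.085,"ty":0.05,"tz":0,"ax":0,"ay":0,"az":0},
    {"tx":0.115,"ty":0.067,"tz":0,"ax":0,"ay":0,"az":0},
    {"tx":0.145,"ty":0.085,"tz":0,"ax":0,"ay":0,"az":0},
    {"tx":0.175,"ty":0.102,"tz":0,"ax":0,"ay":0,"az":0.0014},
    {"tx":0.2,"ty":0.117,"tz":0,"ax":0,"ay":0,"az":0.0014},
    {"tx":0.2135,"ty":0.125,"tz":0,"ax":0,"ay":0,"az":0.0014},
    {"tx":0.2135,"ty":0.125,"tz":0,"ax":0,"ay":0,"az":0.0014},
    {"tx":0.2135,"ty":0.125,"tz":-0.02,"ax":0,"ay":0,"az":0.0014},
  ],
)

```text
t: 14.83
position: [0.6535, -0.194, 0.1239]
tool_rot: [[0.163, 0.987, 0.006], [0.987, -0.163, -0.001], [-0.0, 0.006, -1.0]]
ft_force: [0.9, -0.7, 0.9]
grip_width: 0.0869
gripper_force: 0.0
```

>>> jog_arm(
  commands=[
    {"tx":0,"ty":0,"tz":-0.02,"ax":0,"ay":0,"az":0},
    {"tx":0,"ty":0,"tz":-0.04,"ax":0,"ay":0,"az":0},
    {"tx":0,"ty":0,"tz":-0.06,"ax":0,"ay":0,"az":0},
    {"tx":0,"ty":0,"tz":-0.074,"ax":0,"ay":0,"az":0},
    {"tx":0,"ty":0,"tz":-0.0795,"ax":0,"ay":0,"az":0},
    {"tx":0,"ty":0,"tz":-0.0795,"ax":0,"ay":0,"az":0},
    {"tx":0,"ty":0,"tz":-0.0795,"ax":0,"ay":0,"az":0},
  ],
)

```text
t: 15.42
position: [0.6508, -0.1952, 0.0421]
tool_rot: [[0.166, 0.986, 0.0], [0.986, -0.166, -0.0], [-0.0, 0.001, -1.0]]
ft_force: [0.2, 0.4, 0.5]
grip_width: 0.0871
gripper_force: 0.0
```

>>> jog_arm(
  commands=[
    {"tx":0,"ty":0,"tz":0,"ax":0,"ay":0,"az":0},
    {"tx":0,"ty":0,"tz":0,"ax":0,"ay":0,"az":0},
    {"tx":0,"ty":0,"tz":0,"ax":0,"ay":0,"az":0},
    {"tx":0,"ty":0,"tz":0,"ax":0,"ay":0,"az":0},
    {"tx":0,"ty":0,"tz":0,"ax":0,"ay":0,"az":0},
    {"tx":0,"ty":0,"tz":0,"ax":0,"ay":0,"az":0},
    {"tx":0,"ty":0,"tz":0,"ax":0,"ay":0,"az":0},
    {"tx":0,"ty":0,"tz":0,"ax":0,"ay":0,"az":0},
  ],
  gripper=0.0,
  force=25,
)

```text
t: 16.08
position: [0.6507, -0.1948, 0.0417]
tool_rot: [[0.165, 0.986, 0.0], [0.986, -0.165, -0.0], [-0.0, 0.0, -1.0]]
ft_force: [-0.2, 0.3, 0.2]
grip_width: 0.0498
gripper_force: 25.0
```

In the tool's units: 12 degrees / 360 = 0.0333.

>>> jog_arm(
  commands=[
    {"tx":0,"ty":0,"tz":0.01,"ax":0,"ay":0,"az":0},
    {"tx":0,"ty":0,"tz":0.03,"ax":0,"ay":0,"az":0},
    {"tx":0,"ty":0,"tz":0.05,"ax":0,"ay":0,"az":0},
    {"tx":-0.004,"ty":0.01,"tz":0.07,"ax":0,"ay":0,"az":0},
    {"tx":-0.012,"ty":0.032,"tz":0.07,"ax":0,"ay":0,"az":0.0056},
    {"tx":-0.022,"ty":0.06,"tz":0.07,"ax":0,"ay":0,"az":0.0111},
    {"tx":-0.034,"ty":0.09,"tz":0.07,"ax":0,"ay":0,"az":0.0167},
    {"tx":-0.045,"ty":0.12,"tz":0.07,"ax":0,"ay":0,"az":0.0222},
    {"tx":-0.056,"ty":0.15,"tz":0.07,"ax":0,"ay":0,"az":0.0278},
    {"tx":-0.067,"ty":0.18,"tz":0.07,"ax":0,"ay":0,"az":0.0333},
  ],
)

```text
t: 16.92
position: [0.5829, -0.0135, 0.1121]
tool_rot: [[-0.045, 0.999, 0.0], [0.999, 0.045, -0.0], [-0.0, 0.0, -1.0]]
ft_force: [0.0, 0.4, -1.1]
grip_width: 0.0499
gripper_force: 25.0
```

In the tool's units: 12.2 degrees / 360 = 0.0339.

>>> jog_arm(
  commands=[
    {"tx":-0.011,"ty":0.03,"tz":0,"ax":0,"ay":0,"az":0.0042},
    {"tx":-0.022,"ty":0.06,"tz":0,"ax":0,"ay":0,"az":0.0083},
    {"tx":-0.034,"ty":0.09,"tz":0,"ax":0,"ay":0,"az":0.0125},
    {"tx":-0.045,"ty":0.12,"tz":0,"ax":0,"ay":0,"az":0.0167},
    {"tx":-0.056,"ty":0.15,"tz":0,"ax":0,"ay":0,"az":0.0208},
    {"tx":-0.067,"ty":0.18,"tz":0,"ax":0,"ay":0,"az":0.025},
    {"tx":-0.079,"ty":0.21,"tz":0,"ax":0,"ay":0,"az":0.0292},
    {"tx":-0.09,"ty":0.24,"tz":0,"ax":0,"ay":0,"az":0.0319},
    {"tx":-0.101,"ty":0.27,"tz":0,"ax":0,"ay":0,"az":0.0339},
    {"tx":-0.11,"ty":0.295,"tz":0,"ax":0,"ay":0,"az":0.0339},
  ],
)

```text
t: 17.75
position: [0.4723, 0.2826, 0.1123]
tool_rot: [[-0.256, 0.967, 0.001], [0.967, 0.256, 0.0], [0.0, 0.001, -1.0]]
ft_force: [-0.2, 0.9, -1.2]
grip_width: 0.0499
gripper_force: 25.0
```

>>> jog_arm(
  commands=[
    {"tx":-0.008,"ty":0.02,"tz":0,"ax":0,"ay":0,"az":0},
    {"tx":-0.013,"ty":0.032,"tz":0,"ax":0,"ay":0,"az":0},
    {"tx":-0.015,"ty":0.0365,"tz":0,"ax":0,"ay":0,"az":0},
    {"tx":-0.015,"ty":0.0365,"tz":-0.01,"ax":0,"ay":0,"az":0},
    {"tx":-0.015,"ty":0.0365,"tz":-0.03,"ax":0,"ay":0,"az":0},
    {"tx":-0.015,"ty":0.0365,"tz":-0.05,"ax":0,"ay":0,"az":0},
    {"tx":-0.015,"ty":0.0365,"tz":-0.07,"ax":0,"ay":0,"az":0},
    {"tx":-0.015,"ty":0.0365,"tz":-0.083,"ax":0,"ay":0,"az":0},
    {"tx":-0.015,"ty":0.0365,"tz":-0.09,"ax":0,"ay":0,"az":0},
    {"tx":-0.015,"ty":0.0365,"tz":-0.09,"ax":0,"ay":0,"az":0},
  ],
)

```text
t: 18.58
position: [0.4581, 0.315, 0.0197]
tool_rot: [[-0.252, 0.968, -0.003], [0.968, 0.252, -0.002], [-0.001, -0.003, -1.0]]
ft_force: [-0.3, -0.3, -0.5]
grip_width: 0.0499
gripper_force: 25.0
```

>>> jog_arm(
  commands=[
    {"tx":0,"ty":0,"tz":-0.004,"ax":0,"ay":0,"az":0},
    {"tx":0,"ty":0,"tz":-0.007,"ax":0,"ay":0,"az":0},
    {"tx":0,"ty":0,"tz":-0.009,"ax":0,"ay":0,"az":0},
    {"tx":0,"ty":0,"tz":-0.0105,"ax":0,"ay":0,"az":0},
    {"tx":0,"ty":0,"tz":-0.0105,"ax":0,"ay":0,"az":0},
    {"tx":0,"ty":0,"tz":-0.0105,"ax":0,"ay":0,"az":0},
  ],
)

```text
t: 19.08
position: [0.4588, 0.3169, 0.0113]
tool_rot: [[-0.254, 0.967, 0.0], [0.967, 0.254, 0.0], [0.0, 0.001, -1.0]]
ft_force: [-0.4, -0.1, -0.9]
grip_width: 0.0498
gripper_force: 25.0
```

>>> jog_arm(
  commands=[
    {"tx":0,"ty":0,"tz":0,"ax":0,"ay":0,"az":0},
    {"tx":0,"ty":0,"tz":0,"ax":0,"ay":0,"az":0},
    {"tx":0,"ty":0,"tz":0,"ax":0,"ay":0,"az":0},
    {"tx":0,"ty":0,"tz":0,"ax":0,"ay":0,"az":0},
    {"tx":0,"ty":0,"tz":0,"ax":0,"ay":0,"az":0},
    {"tx":0,"ty":0,"tz":0.015,"ax":0,"ay":0,"az":0},
    {"tx":0,"ty":0,"tz":0.04,"ax":0,"ay":0,"az":0},
    {"tx":0,"ty":0,"tz":0.07,"ax":0,"ay":0,"az":0},
    {"tx":0,"ty":0,"tz":0.1,"ax":0,"ay":0,"az":0},
    {"tx":0,"ty":0,"tz":0.12,"ax":0,"ay":0,"az":0},
  ],
  gripper=0.087,
)

```text
t: 19.92
position: [0.4593, 0.3176, 0.1339]
tool_rot: [[-0.254, 0.967, 0.003], [0.967, 0.254, 0.001], [0.001, 0.003, -1.0]]
ft_force: [0.5, 0.1, 0.3]
grip_width: 0.087
gripper_force: 0.0
```

Run:
```python
from h import *
t=ctrl.grab_frame("top");s=ctrl.grab_frame("scene")
im=np.zeros((600,800,3),np.uint8);im[:,:500]=crop(s,208,285,100,120,5);im[:240,500:]=crop(t,360,165,75,60,4);im[240:600,500:]=crop(s,405,140,75,90,4)
cv2.imwrite("pics/d.png",im)
```

```text
(no output)
```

View pics/d.png

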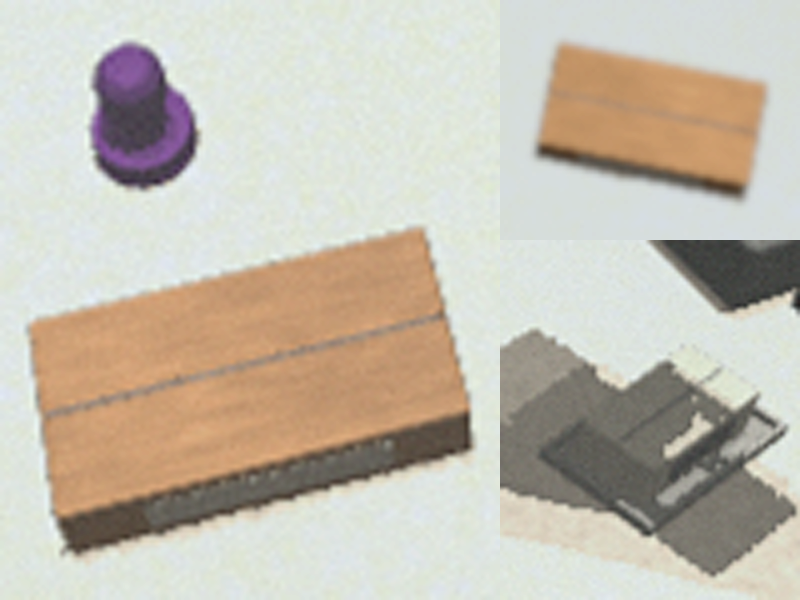

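Small carton lies in its tray (in shadow, to be rechecked); large carton unmoved.

In the tool's units: -20 degrees / 360 = -0.0556.

>>> jog_arm(
  commands=[
    {"tx":0.01,"ty":-0.027,"tz":0,"ax":0,"ay":0,"az":-0.0056},
    {"tx":0.022,"ty":-0.058,"tz":0,"ax":0,"ay":0,"az":-0.0111},
    {"tx":0.034,"ty":-0.09,"tz":0,"ax":0,"ay":0,"az":-0.0167},
    {"tx":0.046,"ty":-0.122,"tz":0,"ax":0,"ay":0,"az":-0.0222},
    {"tx":0.058,"ty":-0.154,"tz":0,"ax":0,"ay":0,"az":-0.0278},
    {"tx":0.07,"ty":-0.186,"tz":0,"ax":0,"ay":0,"az":-0.0333},
    {"tx":0.082,"ty":-0.218,"tz":0,"ax":0,"ay":0,"az":-0.0389},
    {"tx":0.094,"ty":-0.25,"tz":0,"ax":0,"ay":0,"az":-0.0444},
    {"tx":0.106,"ty":-0.282,"tz":0,"ax":0,"ay":0,"az":-0.05},
    {"tx":0.118,"ty":-0.314,"tz":0,"ax":0,"ay":0,"az":-0.0556},
  ],
)

```text
t: 20.85
position: [0.5764, 0.0009, 0.1301]
tool_rot: [[0.094, 0.996, -0.001], [0.996, -0.094, -0.0], [-0.0, -0.001, -1.0]]
ft_force: [0.3, 0.3, 0.1]
grip_width: 0.0868
gripper_force: 0.0
```

In the tool's units: -5.3 degrees / 360 = -0.0147.

>>> jog_arm(
  commands=[
    {"tx":0.012,"ty":-0.032,"tz":0,"ax":0,"ay":0,"az":-0.0042},
    {"tx":0.024,"ty":-0.064,"tz":0,"ax":0,"ay":0,"az":-0.0083},
    {"tx":0.036,"ty":-0.096,"tz":0,"ax":0,"ay":0,"az":-0.0125},
    {"tx":0.048,"ty":-0.128,"tz":0,"ax":0,"ay":0,"az":-0.0147},
    {"tx":0.06,"ty":-0.16,"tz":0,"ax":0,"ay":0,"az":-0.0147},
    {"tx":0.07,"ty":-0.187,"tz":0,"ax":0,"ay":0,"az":-0.0147},
    {"tx":0.0745,"ty":-0.1995,"tz":0,"ax":0,"ay":0,"az":-0.0147},
    {"tx":0.0745,"ty":-0.1995,"tz":0,"ax":0,"ay":0,"az":-0.0147},
    {"tx":0.0745,"ty":-0.1995,"tz":-0.02,"ax":0,"ay":0,"az":-0.0147},
    {"tx":0.0745,"ty":-0.1995,"tz":-0.04,"ax":0,"ay":0,"az":-0.0147},
  ],
)

```text
t: 21.68
position: [0.652, -0.1943, 0.0915]
tool_rot: [[0.182, 0.983, 0.002], [0.983, -0.183, 0.001], [0.001, 0.002, -1.0]]
ft_force: [0.1, 0.6, -0.2]
grip_width: 0.087
gripper_force: 0.0
```

>>> jog_arm(
  commands=[
    {"tx":0,"ty":0,"tz":-0.02,"ax":0,"ay":0,"az":0},
    {"tx":0,"ty":0,"tz":-0.035,"ax":0,"ay":0,"az":0},
    {"tx":0,"ty":0,"tz":-0.05,"ax":0,"ay":0,"az":0},
    {"tx":0,"ty":0,"tz":-0.065,"ax":0,"ay":0,"az":0},
    {"tx":0,"ty":0,"tz":-0.076,"ax":0,"ay":0,"az":0},
    {"tx":0,"ty":0,"tz":-0.0825,"ax":0,"ay":0,"az":0},
    {"tx":0,"ty":0,"tz":-0.0825,"ax":0,"ay":0,"az":0},
    {"tx":0,"ty":0,"tz":-0.0825,"ax":0,"ay":0,"az":0},
  ],
)

```text
t: 22.35
position: [0.6514, -0.1968, 0.0086]
tool_rot: [[0.184, 0.983, 0.0], [0.983, -0.184, 0.0], [0.0, 0.0, -1.0]]
ft_force: [0.7, -0.3, 1.3]
grip_width: 0.0869
gripper_force: 0.0
```

>>> jog_arm(
  commands=[
    {"tx":0,"ty":0,"tz":0,"ax":0,"ay":0,"az":0},
    {"tx":0,"ty":0,"tz":0,"ax":0,"ay":0,"az":0},
    {"tx":0,"ty":0,"tz":0,"ax":0,"ay":0,"az":0},
    {"tx":0,"ty":0,"tz":0,"ax":0,"ay":0,"az":0},
    {"tx":0,"ty":0,"tz":0,"ax":0,"ay":0,"az":0},
    {"tx":0,"ty":0,"tz":0,"ax":0,"ay":0,"az":0},
    {"tx":0,"ty":0,"tz":0,"ax":0,"ay":0,"az":0},
    {"tx":0,"ty":0,"tz":0,"ax":0,"ay":0,"az":0},
  ],
  gripper=0.0,
  force=35,
)

```text
t: 23.02
position: [0.6519, -0.197, 0.0093]
tool_rot: [[0.184, 0.983, 0.002], [0.983, -0.184, -0.0], [-0.0, 0.002, -1.0]]
ft_force: [-0.3, -1.0, 3.9]
grip_width: 0.0658
gripper_force: 35.0
```

In the tool's units: 14 degrees / 360 = 0.0389.

>>> jog_arm(
  commands=[
    {"tx":0,"ty":0,"tz":0.008,"ax":0,"ay":0,"az":0},
    {"tx":0,"ty":0,"tz":0.025,"ax":0,"ay":0,"az":0},
    {"tx":0,"ty":0,"tz":0.045,"ax":0,"ay":0,"az":0},
    {"tx":0,"ty":0,"tz":0.065,"ax":0,"ay":0,"az":0},
    {"tx":0,"ty":0,"tz":0.085,"ax":0,"ay":0,"az":0},
    {"tx":0,"ty":0,"tz":0.09,"ax":0,"ay":0,"az":0.0056},
    {"tx":-0.01,"ty":0.01,"tz":0.09,"ax":0,"ay":0,"az":0.0139},
    {"tx":-0.025,"ty":0.025,"tz":0.09,"ax":0,"ay":0,"az":0.0222},
    {"tx":-0.043,"ty":0.042,"tz":0.09,"ax":0,"ay":0,"az":0.0306},
    {"tx":-0.061,"ty":0.06,"tz":0.09,"ax":0,"ay":0,"az":0.0389},
  ],
)

```text
t: 23.85
position: [0.588, -0.1363, 0.0975]
tool_rot: [[-0.061, 0.998, -0.003], [0.998, 0.061, 0.001], [0.001, -0.003, -1.0]]
ft_force: [-0.9, 0.1, -2.9]
grip_width: 0.0657
gripper_force: 35.0
```

In the tool's units: 21.1 degrees / 360 = 0.0586.

>>> jog_arm(
  commands=[
    {"tx":-0.018,"ty":0.018,"tz":0,"ax":0,"ay":0,"az":0.0083},
    {"tx":-0.036,"ty":0.036,"tz":0,"ax":0,"ay":0,"az":0.0167},
    {"tx":-0.054,"ty":0.053,"tz":0,"ax":0,"ay":0,"az":0.025},
    {"tx":-0.072,"ty":0.071,"tz":0,"ax":0,"ay":0,"az":0.0333},
    {"tx":-0.09,"ty":0.088,"tz":0,"ax":0,"ay":0,"az":0.0417},
    {"tx":-0.107,"ty":0.105,"tz":0,"ax":0,"ay":0,"az":0.05},
    {"tx":-0.12,"ty":0.118,"tz":0,"ax":0,"ay":0,"az":0.0556},
    {"tx":-0.127,"ty":0.125,"tz":0,"ax":0,"ay":0,"az":0.0586},
    {"tx":-0.1295,"ty":0.127,"tz":0,"ax":0,"ay":0,"az":0.0586},
    {"tx":-0.1295,"ty":0.127,"tz":-0.01,"ax":0,"ay":0,"az":0.0586},
  ],
)

```text
t: 24.68
position: [0.4619, -0.01, 0.0899]
tool_rot: [[-0.414, 0.91, 0.004], [0.91, 0.414, -0.002], [-0.003, 0.003, -1.0]]
ft_force: [0.4, -0.2, -4.1]
grip_width: 0.0657
gripper_force: 35.0
```

>>> jog_arm(
  commands=[
    {"tx":0,"ty":0,"tz":-0.015,"ax":0,"ay":0,"az":0},
    {"tx":0,"ty":0,"tz":-0.03,"ax":0,"ay":0,"az":0},
    {"tx":0,"ty":0,"tz":-0.045,"ax":0,"ay":0,"az":0},
    {"tx":0,"ty":0,"tz":-0.057,"ax":0,"ay":0,"az":0},
    {"tx":0,"ty":0,"tz":-0.065,"ax":0,"ay":0,"az":0},
    {"tx":0,"ty":0,"tz":-0.07,"ax":0,"ay":0,"az":0},
    {"tx":0,"ty":0,"tz":-0.074,"ax":0,"ay":0,"az":0},
    {"tx":0,"ty":0,"tz":-0.076,"ax":0,"ay":0,"az":0},
    {"tx":0,"ty":0,"tz":-0.0765,"ax":0,"ay":0,"az":0},
    {"tx":0,"ty":0,"tz":-0.0765,"ax":0,"ay":0,"az":0},
  ],
)

```text
t: 25.52
position: [0.4612, -0.0098, 0.0125]
tool_rot: [[-0.415, 0.91, 0.001], [0.91, 0.415, -0.0], [-0.001, 0.001, -1.0]]
ft_force: [-0.4, 0.4, -3.4]
grip_width: 0.0658
gripper_force: 35.0
```

>>> jog_arm(
  commands=[
    {"tx":0,"ty":0,"tz":0,"ax":0,"ay":0,"az":0},
    {"tx":0,"ty":0,"tz":0,"ax":0,"ay":0,"az":0},
    {"tx":0,"ty":0,"tz":0,"ax":0,"ay":0,"az":0},
    {"tx":0,"ty":0,"tz":0,"ax":0,"ay":0,"az":0},
    {"tx":0,"ty":0,"tz":0,"ax":0,"ay":0,"az":0},
    {"tx":0,"ty":0,"tz":0.015,"ax":0,"ay":0,"az":0},
    {"tx":0,"ty":0,"tz":0.04,"ax":0,"ay":0,"az":0},
    {"tx":0,"ty":0,"tz":0.07,"ax":0,"ay":0,"az":0},
    {"tx":0,"ty":0,"tz":0.1,"ax":0,"ay":0,"az":0},
    {"tx":0,"ty":0,"tz":0.14,"ax":0,"ay":0,"az":0},
  ],
  gripper=0.087,
)

```text
t: 26.35
position: [0.4591, -0.0096, 0.1521]
tool_rot: [[-0.415, 0.91, -0.003], [0.91, 0.415, 0.001], [0.002, -0.002, -1.0]]
ft_force: [1.2, 0.4, -1.1]
grip_width: 0.0869
gripper_force: 0.0
```

>>> jog_arm(
  commands=[
    {"tx":0.02,"ty":-0.015,"tz":0,"ax":0,"ay":0,"az":0},
    {"tx":0.045,"ty":-0.035,"tz":0,"ax":0,"ay":0,"az":0},
    {"tx":0.07,"ty":-0.055,"tz":0,"ax":0,"ay":0,"az":0},
    {"tx":0.095,"ty":-0.075,"tz":0,"ax":0,"ay":0,"az":0},
    {"tx":0.12,"ty":-0.095,"tz":0,"ax":0,"ay":0,"az":0},
    {"tx":0.145,"ty":-0.115,"tz":0,"ax":0,"ay":0,"az":0},
    {"tx":0.17,"ty":-0.14,"tz":0,"ax":0,"ay":0,"az":0},
    {"tx":0.19,"ty":-0.17,"tz":0,"ax":0,"ay":0,"az":0},
    {"tx":0.2,"ty":-0.195,"tz":0,"ax":0,"ay":0,"az":0},
    {"tx":0.2,"ty":-0.22,"tz":0,"ax":0,"ay":0,"az":0},
  ],
)

```text
t: 27.18
position: [0.6625, -0.2307, 0.1512]
tool_rot: [[-0.415, 0.91, 0.001], [0.91, 0.415, 0.001], [0.001, 0.001, -1.0]]
ft_force: [0.2, 0.9, 1.0]
grip_width: 0.0873
gripper_force: 0.0
```

Run:
```python
from h import *
t=ctrl.grab_frame("top");s=ctrl.grab_frame("scene")
im=np.zeros((600,800,3),np.uint8);im[:400,:]=crop(t,150,160,200,100,4) if 0 else cv2.resize(crop(s,105,150,400,200,2),(800,400));im[400:600,:400]=crop(t,150,225,200,100,2);im[400:600,400:]=crop(t,230,155,200,100,2)
cv2.imwrite("pics/e.png",im)
```

```text
(no output)
```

View pics/e.png

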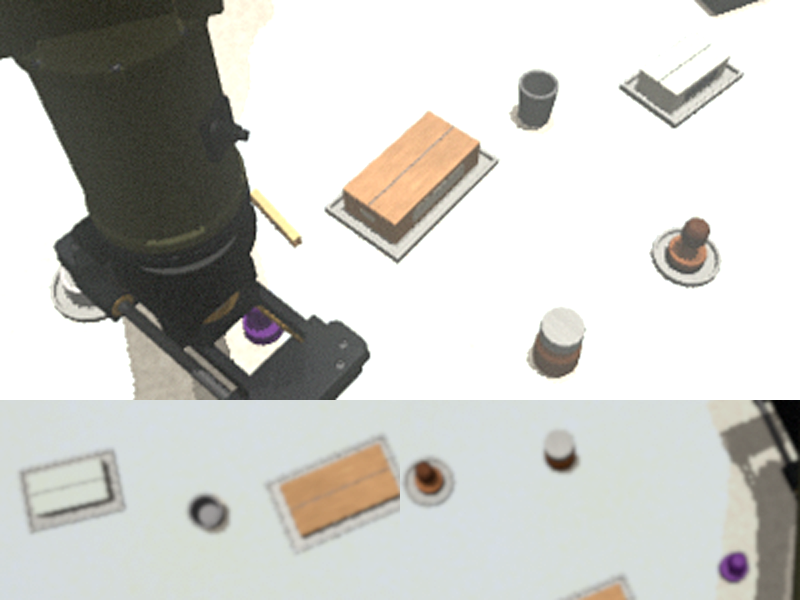

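All four things sit flat inside their dishes and trays: large carton at (410,170), small carton (685,70), stamp (687,245), with the tin's dish at (85,290) partly hidden now but seen flat earlier. The jar (558,340), cup (537,97) and purple decoy have not moved, and the gripper is free.

```bash
python3 -c "
from workcell import ctrl
print(ctrl.job_done())"
```

```text
the job is handed in; nothing more can be done
None
```

The job is handed in: the stamp, tin, small carton and large carton were each moved, top down, into their own dish or tray and released, and the jar, token cup and look-alikes were left alone. I last saw the tin flat in its dish right after placing it, because the arm partly hid it in the final picture.

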